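Make up two kiln test kits

ROBOT

A 6-joint arm with a two-finger parallel gripper is mounted at the origin on the work surface. World frame = base frame: x ahead of the robot, y to its left, z up, the work surface at z = 0. Lengths are in m, angles in rad, forces in N, time in s.
With the tool pointing down it reaches from about 0.3 to 0.775 m from the base axis. Payload 14.6 kg.
Tool frame: the origin (TCP) lies at the centre of the arm's flange, where the gripper is bolted on; the fingertips stand 199 mm ahead of it and the grasp point (between the pads) lies 180 mm ahead of it; z points along the fingers, y is the line along which they close (so a half turn about z gives the same grasp; the last joint's range is limited). The gripper opens to 94 mm and grips with 3 to 60 N. Pads are 16 mm wide; open, the fingers measure 119 mm over their backs; the gripper's body (75 mm by 177 mm) begins 78 mm behind the grasp point.
Start: joints at [-1.311, 0.3, 1.521, -0, 1.321, -0.067], TCP at [0.177, -0.521, 0.405] pointing down, gripper open.
Joint ranges: [-3.03, 3.03], [-0.79, 2.21], [0.23, 2.52], [-1.04, 4.18], [0, 3.07], [-2.55, 2.55]. Speed limits (rad/s): [2.22, 2.22, 2.57, 3.14, 3.14, 3.14].

INTERFACE

Orientations are given as [roll, pitch, yaw] about the fixed x, y, z axes, in that order (R = Rz(yaw) Ry(pitch) Rx(roll)).
In Python, from station import ctrl gives the robot as it stands. The module is installed in compiled form; this text tells all that it offers.
- The arm moves only by the tool servo_tool, never from a script. Its argument "motion" is a list of rows, each a list of 5 numbers: the closure, from 0 (fully open) to 1 (shut), then the shift along the world's x, y, z in cm, then the turn about the world's z in degrees. A call has 1 to 20 rows; each row is the pose to reach, as a shift and turn from the pose commanded when the call began; what a row does not reach only later rows make up. A row lasts 1/8 s, in which the tool goes at most 62.5 mm and 10.7 degrees, less where a joint would pass 70% of its speed; a pose out of reach is approached as far as the arm can. A call with a gripper value outside its range is refused whole. The fingers move at their own pace and stop on an object; "squeeze" is the grip in N (left out, the last holds). Time passes only in rows, so rows that repeat a pose let the fingers close. It gives the time, the measured TCP pose, the force, the opening and the grip force at its end, in the units of the state.
- ctrl.get_obs(): the state, without advancing time (a new reading comes with each control period).
- ctrl.camera(name): name is "scene" or "top" or "wrist"; returns a dict with "image" (384x512x3 uint8, red, green, blue), "fx", "fy", "cx", "cy" (pixels), "camera_from_world" (4x4, takes a point from world to camera coordinates); the wrist camera has in their place "hand_eye" (4x4, takes a point from camera to tool coordinates, whose origin is the TCP and whose axes are the flange's). Camera axes: x right, y up, looking along -z (the intrinsics and any distortion apply to the point x, -y, -z); pixel columns grow to the right and rows downward; lengths in m; the calibration is good to about 2 mm. A picture is of the moment at which its call begins: read the wrist's pose just before it. There is no depth.
- ctrl.hand_in(): hands the job in; it is judged then, once.
The state is a dict: "time_s": time; "qpos": joint angles; "joint_vel": joint speeds; "tau": joint torques, N m; "ee_pos": TCP position; "eef_rot": TCP orientation; "force": force on the tool from outside, world axes, zero at the start; "moment": the same for the moment, N m; "grip_width": finger opening in m; "grip_force": force on a finger pad.
Only numpy, scipy, OpenCV 4.12 (cv2) and the standard library are available. Lean on these libraries where they do the work, as an engineer would, in place of code of your own. Each camera call takes 0.05 s, during which the arm holds its last target. There are 200 camera calls.

TASK

Make up two kiln kits from the row of stock: in the divided wooden tray, lay the fireclay bar in the long compartment and stand the square post and the round tube upright in the two small compartments, one in each, either way round. In the round plaster mould, lay the thick fireclay disc flat in the middle of the hollow and stand the tall tumbler, mouth up, centred on the disc. Do not drop the tumbler, and leave the small bowl and the glaze jar where they are.

Things in the scene. Friction and masses are not known exactly. Their poses are not given: they have to be found in the camera images.
- tray: Fixed dark wooden tray, 140 (its x) by 166 (its y) by 16 mm high; origin at the centre of its underside. The inner floor is 6 mm above the origin; the outer walls and the dividers are 6 mm thick and stand 10 mm above that floor. The long compartment spans x -64 to -8 mm, y -77 to 77 mm (centre x -36, y 0). The two small compartments span x -2 to 64 mm and y 3 to 77 or -77 to -3 mm (centres x 31, y +40 and -40).
- mould: Fixed round plaster mould, white, 170 mm across and 22 mm high, with a flat round hollow about 124 mm across whose floor is 12 mm above the origin (so the rim stands 10 mm above the floor). Origin at the centre of its underside, z up.
- disc: Loose thick disc of buff fireclay, 64 mm diameter, 26 mm high, lying flat, about 0.16 kg. Origin at the centre of its underside, z up.
- tumbler: Loose terracotta tumbler, open at the top, 60 mm across at the rim, narrower at the foot, 70 mm tall, walls 4 mm, about 0.14 kg. Origin at the centre of its foot, z up to the mouth.
- bar: Loose buff fireclay bar lying flat, 30 (x) by 90 (y, its length) by 28 mm high, about 0.16 kg. Origin at the centre of its underside.
- post: Loose square buff fireclay post standing upright, 32 by 32 by 70 mm tall, sides along its x and y, about 0.14 kg. Origin at the centre of its underside.
- tube: Loose round buff fireclay tube standing upright, 40 mm outer and 20 mm inner diameter, 50 mm tall, about 0.09 kg. Origin at the centre of its underside, z along its bore.
- bowl: Small loose terracotta bowl, 72 mm across the rim and 35 mm high, standing in the row with the stock but not part of either kit: leave it. Origin at the centre of its foot.
- jar: Loose amber glaze jar with a white lid, 72 mm diameter, 85 mm tall, beyond the tray and the mould: leave it. Origin at the centre of its underside.

How it is judged:
By the outcome, as a careful person would: the job done as asked, in the order asked, and still so for the second after the job is handed in, with the robot touching nothing.
It also fails if it takes over 128 s, if anything falls off the work surface, if the arm or the gripper's body presses on something with over 40 N, if the wrist force passes 120 N, or if a joint passes its speed limit or range.

## Working session

There is one attempt and no reset: what is moved stays moved. The work goes in short steps, Python scripts to look and compute and a tool call to move; the robot and the scene stay as the last step left them, time stands still between calls to the robot, and variables do not carry over. Pictures are saved under pics/ and viewed, at most 18 in all, crops included, and the job is handed in when it is done.

Besides the shell and the picture viewer there is one more tool, called after "Call:" as name([rows], argument=value, ...), one row to a line, values as JSON. servo_tool: Moves the arm, as the interface text tells. Its arguments: {"type":"object","properties":{"motion":{"type":"array","items":{"type":"array","items":{"type":"number"}}},"squeeze":{"type":"number"}},"required":["motion"]}

```bash
mkdir -p pics
cat > h.py <<'E'
from station import ctrl
import cv2, numpy as np
from scipy.spatial.transform import Rotation as Ro
def snap(n,f=None):
    o=ctrl.get_obs(); c=ctrl.camera(n)
    if n=="wrist":
        T=np.eye(4); T[:3,3]=o["ee_pos"]; r=np.array(o["eef_rot"])
        T[:3,:3]=Ro.from_euler("xyz",r).as_matrix() if r.size==3 else r.reshape(3,3)
        c["wfc"]=T@np.array(c["hand_eye"])
    else: c["wfc"]=np.linalg.inv(np.array(c["camera_from_world"]))
    if f: cv2.imwrite("pics/"+f,c["image"][...,::-1])
    return c
def ray(c,u,v,z):
    d=np.array([(u-c["cx"])/c["fx"],-(v-c["cy"])/c["fy"],-1.]); W=c["wfc"]
    d=W[:3,:3]@d; p=W[:3,3]; return (p+d*(z-p[2])/d[2])
def proj(c,P):
    q=np.linalg.inv(c["wfc"])@np.append(P,1); return c["cx"]+c["fx"]*q[0]/-q[2], c["cy"]-c["fy"]*q[1]/-q[2]
E
python3 - <<'E'
from h import *
o=ctrl.get_obs(); print(o)
for n in("scene","top","wrist"):
    c=snap(n,n+"0.png"); print(n,c.keys(),c["fx"],c["cx"],c["cy"],np.round(c["wfc"],3).tolist())
    np.save(n+"0.npy",c,allow_pickle=True)
a=[cv2.imread(f"pics/{n}0.png") for n in("scene","wrist")]
cv2.imwrite("pics/a0.png",cv2.resize(np.hstack(a),(800,300)))
E
```

```text
{'time_s': 0.0, 'qpos': array([-1.31057222e+00,  3.00477145e-01,  1.52158168e+00,  1.20406734e-05,
        1.32069985e+00, -6.65871345e-02]), 'joint_vel': array([ 8.07738168e-04,  3.47122221e-05,  7.28155378e-04,  1.36920581e-03,
       -4.40286722e-04, -2.60045712e-03]), 'tau': array([ 1.70137955e-03, -5.31800365e+01, -3.52734625e+01,  7.08798040e-02,
        2.44703132e-02, -1.32747095e-04]), 'ee_pos': array([ 0.17656012, -0.52085668,  0.40408263]), 'eef_rot': array([-3.14042999e+00, -8.92214360e-05,  3.26808203e-01]), 'force': array([-0.22502674,  0.87866624, -0.19334455]), 'moment': array([0.01270915, 0.02908452, 0.00146255]), 'grip_force': 0.0, 'grip_width': 0.09398161135091694}
scene dict_keys(['image', 'fx', 'fy', 'cx', 'cy', 'camera_from_world', 'wfc']) 418.8696168855915 251.71981524850025 188.87432712569114 [[0.301, -0.604, 0.738, 1.424], [0.953, 0.207, -0.22, -0.242], [-0.02, 0.769, 0.638, 0.785], [0.0, 0.0, 0.0, 1.0]]
top dict_keys(['image', 'fx', 'fy', 'cx', 'cy', 'camera_from_world', 'wfc']) 407.32350742530485 247.57946648342292 196.31023151634707 [[-0.009, 0.998, -0.066, 0.502], [-1.0, -0.009, 0.007, -0.003], [0.006, 0.066, 0.998, 0.999], [0.0, 0.0, 0.0, 1.0]]
wrist dict_keys(['image', 'fx', 'fy', 'cx', 'cy', 'hand_eye', 'wfc']) 272.2725985048921 257.0712921243328 191.5737158459937 [[0.321, 0.914, 0.247, 0.248], [-0.947, 0.311, 0.081, -0.496], [-0.003, -0.26, 0.965, 0.383], [0.0, 0.0, 0.0, 1.0]]
```

View pics/top0.png

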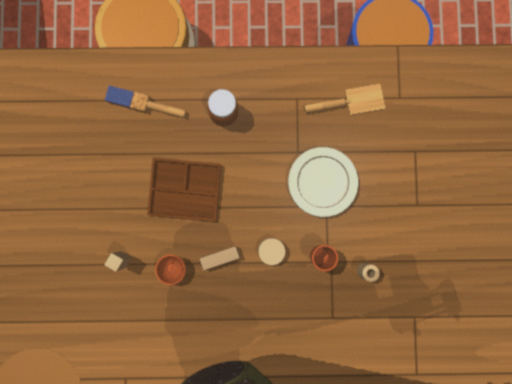

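View pics/a0.png

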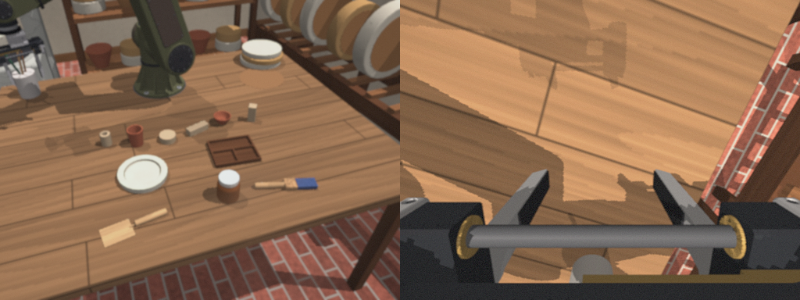

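Top view: post (115,262), bowl (170,270), bar (220,259), disc (272,252), tumbler (325,258), tube (371,273), tray (185,190) with long compartment nearest the robot, mould (323,182), jar (222,103).

```bash
cat >> h.py <<'E'
def blob(c,u,v,w=22,k=3,col=None,thr=28):
    "Lab-distance blob around (u,v); returns contour"
    L=cv2.cvtColor(c["image"],cv2.COLOR_RGB2LAB).astype(float)
    if col is None: col=np.median(L[v-1:v+2,u-1:u+2].reshape(-1,3),0)
    m=(np.linalg.norm((L-col)*[.6,1.5,1.5],axis=2)<thr).astype(np.uint8)
    q=np.zeros_like(m); q[max(v-w,0):v+w,max(u-w,0):u+w]=1; m*=q
    n,lab=cv2.connectedComponents(m); m=(lab==lab[v,u]).astype(np.uint8) if lab[v,u] else m
    cs=cv2.findContours(m,cv2.RETR_EXTERNAL,cv2.CHAIN_APPROX_NONE)[0]
    return max(cs,key=cv2.contourArea)
def wrect(c,cn,z):
    p=np.array([ray(c,a[0][0],a[0][1],z)[:2] for a in cn],np.float32)
    return cv2.minAreaRect(p*1000), np.array(cv2.minEnclosingCircle(p*1000)[0]), cv2.minEnclosingCircle(p*1000)[1]
E
python3 - <<'E'
from h import *
c=np.load("top0.npy",allow_pickle=True).item()
big=cv2.resize(c["image"],None,fx=1,fy=1).copy()
for n,u,v,z,w,t in [("bar",220,259,.028,30,25),("disc",272,252,.026,25,25),("mould",323,182,.022,45,40),("post",114,263,.07,14,25),("tube",364,273,.05,14,25)]:
    cn=blob(c,u,v,w,thr=t); cv2.drawContours(big,[cn],-1,(0,255,0),1)
    print(n,*wrect(c,cn,z))
for n,u,v,z in [("tumbler",325,258,.07),("bowl",170,270,.035)]:
    hsv=cv2.cvtColor(c["image"],cv2.COLOR_RGB2LAB)
    q=hsv[v-25:v+25,u-25:u+25,1]; print(n,q.max(),np.median(q))
    m=np.zeros(hsv.shape[:2],np.uint8); m[v-25:v+25,u-25:u+25]=(q>155)
    cn=max(cv2.findContours(m,0,1)[0],key=cv2.contourArea); cv2.drawContours(big,[cn],-1,(0,255,0),1)
    print(n,*wrect(c,cn,z))
for uv in [(154,159),(221,164),(216,222),(149,215)]: print("traycorner",ray(c,*uv,.016).round(3))
cv2.imwrite("pics/top1.png",cv2.resize(big[140:300,85:395],(800,413))[...,::-1])
E
```

```text
bar ((421.6383361816406, 59.525630950927734), (29.75257682800293, 89.60780334472656), 17.797941207885742) [420.95980835  59.2513504 ] 45.674156188964844
disc ((434.88427734375, -65.20177459716797), (59.415306091308594, 58.953006744384766), 89.42929077148438) [435.61526489 -64.76500702] 31.404050827026367
mould ((601.5880737304688, -190.89967346191406), (166.86373901367188, 167.4330596923828), 89.08985137939453) [ 601.6262207  -191.85700989] 85.43189239501953
post ((418.0209655761719, 296.1274108886719), (30.698415756225586, 30.834501266479492), 60.1271858215332) [417.84576416 295.83215332] 19.283018112182617
tube ((385.0213928222656, -290.7193603515625), (32.43721389770508, 36.77409744262695), 88.39043426513672) [ 385.81399536 -292.08462524] 19.26704216003418
tumbler 160 140.0
tumbler ((421.9780578613281, -182.23585510253906), (56.45649719238281, 53.598628997802734), 62.01039505004883) [ 422.8296814  -182.25662231] 28.85173797607422
bowl 163 141.0
bowl ((392.9860534667969, 162.44329833984375), (43.17210388183594, 34.33077621459961), 67.91012573242188) [393.51586914 163.16491699] 24.530132293701172
traycorner [0.66  0.217 0.016]
traycorner [0.647 0.054 0.016]
traycorner [0.506 0.067 0.016]
traycorner [0.524 0.228 0.016]
```

View pics/top1.png

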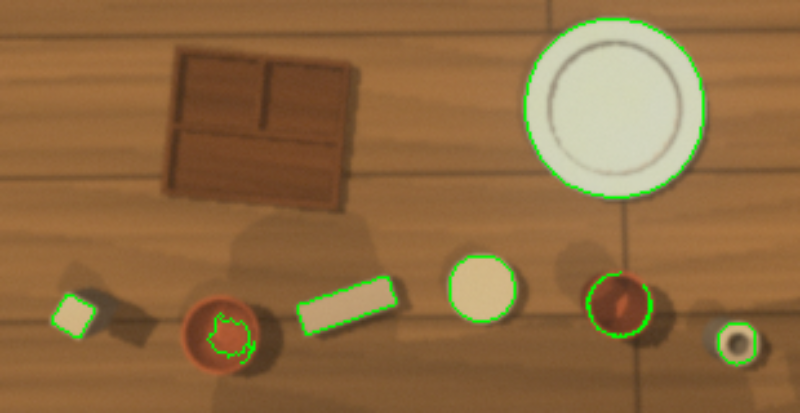

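Call:
servo_tool([
  [0, 3, 6, -2, 10],
  [0, 6, 12, -4, 20],
  [0, 8, 18, -6, 30],
  [0, 10, 24, -8, 40],
  [0, 13, 30, -8, 50],
  [0, 16, 36, -8, 60],
  [0, 18, 42, -8, 70],
  [0, 20, 48, -8, 80],
  [0, 23, 54, -8, 89],
  [0, 24.4, 58, -8, 89],
  [0, 24.4, 58, -8, 89],
  [0, 24.4, 58, -8, 89],
  [0, 24.4, 58, -8, 89],
], squeeze=25)

```text
time_s: 1.78
ee_pos: [0.4203, 0.058, 0.3246]
eef_rot: [-3.141, 0.0, 1.879]
force: [1.2, -0.5, -0.4]
grip_width: 0.094
grip_force: 0.0
```

Run:
```python
from h import *
o=ctrl.get_obs(); print(o["ee_pos"],np.degrees(o["eef_rot"]),o["qpos"].round(2),o["force"],o["time_s"])
c=snap("wrist","w1.png"); np.save("w1.npy",c,allow_pickle=True)
for n,P in [("bar",(.4216,.0595,.028)),("disc",(.435,-.065,.026)),("tip",None),("tray",(.584,.1415,.016)),("mould",(.6016,-.191,.022))]:
    if P: print(n,np.round(proj(c,P),1))
```

```text
[0.42026219 0.05800991 0.3245537 ] [-1.79978615e+02  2.72080804e-03  1.07653242e+02] [ 0.05  0.11  1.95 -0.    1.08 -0.26] [ 1.15560356 -0.51024014 -0.40769816] 1.775
bar [259.3 193.1]
disc [237.7 293.5]
tray [428.  163.9]
mould [329.6 401.4]
```

View pics/w1.png

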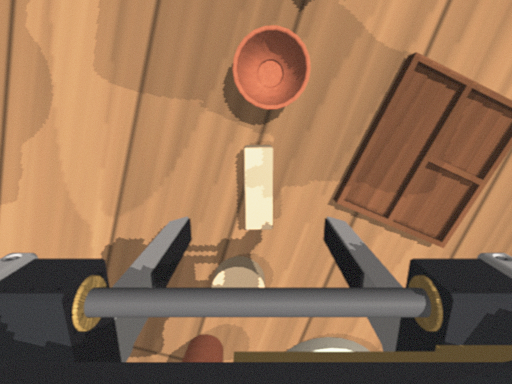

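Bar top centred near (259,188); tray corners at about (416,54), (331,203), (443,244).

Run:
```python
from h import *
c=np.load("w1.npy",allow_pickle=True).item()
cn=blob(c,259,170,60,thr=45); print(cv2.boundingRect(cn),wrect(c,cn,.028))
for uv in [(416,54),(331,203),(443,244)]: print(ray(c,*uv,.016).round(4))
# tray in top view by mask: darker reddish wood
t=np.load("top0.npy",allow_pickle=True).item(); L=cv2.cvtColor(t["image"],cv2.COLOR_RGB2LAB)
print(L[205,180],L[240,180],L[190,120],L[160,180])
m=np.zeros(L.shape[:2],np.uint8); m[150:232,140:230]=L[150:232,140:230,0]<85
m=cv2.morphologyEx(m,cv2.MORPH_CLOSE,np.ones((5,5)));m=cv2.morphologyEx(m,cv2.MORPH_OPEN,np.ones((5,5)))
cn=max(cv2.findContours(m,0,1)[0],key=cv2.contourArea); print(cv2.boundingRect(cn),wrect(t,cn,.012))
```

```text
(244, 146, 75, 84) (((443.2123107910156, 70.7779541015625), (79.95392608642578, 89.48273468017578), 17.64745330810547), array([444.09936523,  70.53816986]), 59.11443328857422)
[0.5241 0.2344 0.016 ]
[0.5018 0.0696 0.016 ]
[0.6432 0.0626 0.016 ]
[ 90 144 154] [112 141 156] [124 142 161] [104 143 156]
(152, 160, 69, 33) (((618.5228881835938, 139.60903930664062), (165.4422149658203, 78.30567932128906), 89.49517059326172), array([614.41314697, 140.23382568]), 87.89119720458984)
```

Run:
```python
from h import *
s=np.load("scene0.npy",allow_pickle=True).item();t=np.load("top0.npy",allow_pickle=True).item();w=np.load("w1.npy",allow_pickle=True).item()
print("graspUV",proj(w,w["wfc"]@np.linalg.inv(np.array(w["hand_eye"]))@np.r_[0,0,0,1][:,None].ravel() if 0 else (.4203,.058,.1446)),"tip",proj(w,(.4203,.058,.1256)))
print("bar wrist",ray(w,258.5,188,.028))
for n,u,v,z in [("mould",182,223,.022),("disc",214,174,.026)]:
    for uu,vv in [(u,v)]:
        cn=blob(s,uu,vv,40,thr=30); print(n,cv2.boundingRect(cn),wrect(s,cn,z)[0])
```

```text
graspUV (np.float64(258.03168216238527), np.float64(243.1009715143183)) tip (np.float64(257.9387788552377), np.float64(231.16953547819804))
bar wrist [0.41916721 0.06447805 0.028     ]
mould (150, 198, 64, 45) ((600.3004150390625, -191.3003692626953), (168.07044982910156, 166.94387817382812), 71.42234802246094)
disc (204, 166, 21, 13) ((434.5844421386719, -63.900325775146484), (61.89242935180664, 59.09650421142578), 71.04210662841797)
```

Call:
servo_tool([
  [0, 0.1, 0.2, -3, 0],
  [0, 0.1, 0.2, -6, 0],
  [0, 0.1, 0.2, -8, 0],
  [0, 0.1, 0.2, -8, 0],
  [0, 0.1, 0.2, -8, 0],
])

```text
time_s: 2.45
ee_pos: [0.4217, 0.0606, 0.2455]
eef_rot: [3.141, 0.0, 1.879]
force: [-0.3, -1.4, 0.4]
grip_width: 0.0944
grip_force: 0.0
```

Run:
```python
from h import *
o=ctrl.get_obs(); print(o["ee_pos"],np.degrees(o["eef_rot"]))
c=snap("wrist","w2.png"); p=o["ee_pos"]
print("grasp",proj(c,p-[0,0,.18]),"tip",proj(c,p-[0,0,.199]),"bar top-cam",proj(c,(.4216,.0595,.028)))
```

```text
[0.4217444  0.06056094 0.24552174] [1.79942429e+02 1.57624453e-02 1.07665862e+02]
grasp (np.float64(257.59236618919084), np.float64(242.97969895196775)) tip (np.float64(257.50433180134434), np.float64(231.0560152694651)) bar top-cam (np.float64(256.836890062534), np.float64(222.61761940102687))
```

View pics/w2.png

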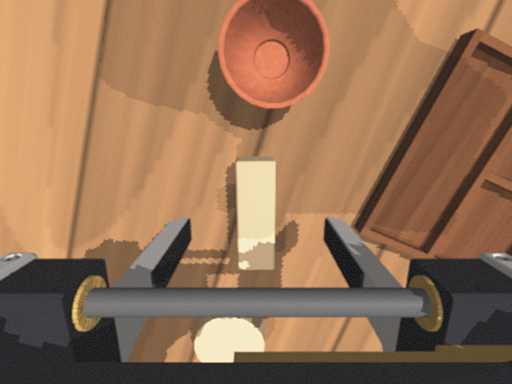

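Call:
servo_tool([
  [0, -0.1, 0.1, -1.5, 0],
  [0, -0.1, 0.1, -3.3, 0],
  [0, -0.1, 0.1, -3.3, 0],
  [0.5, -0.1, 0.1, -3.3, 0],
  [0.8, -0.1, 0.1, -3.3, 0],
  [0.8, -0.1, 0.1, -3.3, 0],
  [0.8, -0.1, 0.1, -3.3, 0],
  [0.8, -0.1, 0.1, -3.3, 0],
  [0.8, -0.1, 0.1, -3.3, 0],
], squeeze=25)

```text
time_s: 3.62
ee_pos: [0.4205, 0.0621, 0.2116]
eef_rot: [-3.142, -0.0, 1.88]
force: [0.1, 0.4, 0.2]
grip_width: 0.0375
grip_force: 0.0
```

Call:
servo_tool([
  [0.8, 0, 0, 2, 0],
  [0.8, 0, 0, 5, 0],
  [0.8, 0, 0, 5, 0],
  [0.8, 0, 0, 5, 0],
])

```text
time_s: 4.12
ee_pos: [0.4203, 0.0621, 0.2608]
eef_rot: [-3.141, -0.0, 1.88]
force: [0.9, 0.2, -1.9]
grip_width: 0.0285
grip_force: 25.0
```

Run:
```python
from h import *
o=ctrl.get_obs(); p=o["ee_pos"]; print(p)
t=snap("top","t2.png"); s=snap("scene"); w=snap("wrist")
a=t["image"][170:300,150:290]; b=s["image"][110:210,180:300]; f=w["image"]
cv2.imwrite("pics/m2.png",np.hstack([cv2.resize(x,(n,300)) for x,n in((a,300),(b,300-100),(f,300))])[...,::-1])
print("tcp proj top",proj(t,p),"expected bar top centre",proj(t,p-[0,0,.18+.005]))
```

```text
[0.42028042 0.06209168 0.26080382]
tcp proj top (np.float64(209.2173280510795), np.float64(269.39348161640953)) expected bar top centre (np.float64(216.4197269740541), np.float64(260.1012302686201))
```

View pics/m2.png

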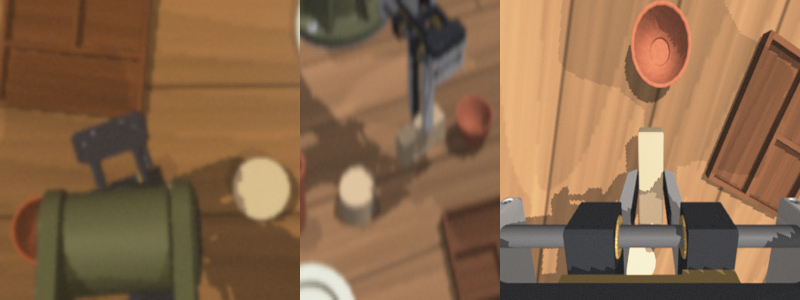

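Bar is held but the grip finished while rising; I lower gently, watching force, to learn its height in the fingers.

Call:
servo_tool([
  [0.8, 0, 0, -2, 0],
  [0.8, 0, 0, -3, 0],
  [0.8, 0, 0, -3.3, 0],
  [0.8, 0, 0, -3.3, 0],
])

```text
time_s: 4.78
ee_pos: [0.4206, 0.0621, 0.2287]
eef_rot: [-3.141, -0.0, 1.88]
force: [-0.0, 0.3, -0.8]
grip_width: 0.0289
grip_force: 25.0
```

Call:
servo_tool([
  [0.8, 0, 0, -0.2, 0],
  [0.8, 0, 0, -0.4, 0],
  [0.8, 0, 0, -0.4, 0],
])

```text
time_s: 5.15
ee_pos: [0.4208, 0.0622, 0.2252]
eef_rot: [3.14, 0.0, 1.88]
force: [-0.7, 0.4, 6.1]
grip_width: 0.0291
grip_force: 25.0
```

Call:
servo_tool([
  [0.8, 0, 0, -0.2, 0],
  [0.8, 0, 0, -0.4, 0],
  [0.8, 0, 0, -0.4, 0],
])

```text
time_s: 5.52
ee_pos: [0.4211, 0.0621, 0.2224]
eef_rot: [3.139, 0.001, 1.88]
force: [-8.3, -2.7, 27.6]
grip_width: 0.0295
grip_force: 25.0
```

Call:
servo_tool([
  [0.8, 0, 0, 0.4, 0],
  [0.5, 0, 0, 0.4, 0],
  [0.4, 0, 0, 0.4, 0],
  [0.4, 0, 0, 0.4, 0],
  [0.4, 0, 0, -0.9, 0],
  [0.4, 0, 0, -0.9, 0],
  [0.9, 0, 0, -0.9, 0],
  [0.9, 0, 0, -0.9, 0],
  [0.9, 0, 0, -0.9, 0],
  [0.9, 0, 0, -0.9, 0],
  [0.9, 0, 0, -0.9, 0],
  [0.9, 0, 0, -0.9, 0],
  [0.9, 0, 0, -0.9, 0],
  [0.9, 0, 0, -0.9, 0],
])

```text
time_s: 7.28
ee_pos: [0.4206, 0.0621, 0.2118]
eef_rot: [3.141, 0.0, 1.88]
force: [-1.5, 0.0, 4.5]
grip_width: 0.0299
grip_force: 25.0
```

Call:
servo_tool([
  [0.9, 0, 0, 2, 0],
  [0.9, 0, 0, 5, 0],
  [0.9, 0, 0, 7, 0],
  [0.9, 0, 0, 7, 0],
  [0.9, 0, 0, 7, 0],
])

```text
time_s: 7.9
ee_pos: [0.4203, 0.0621, 0.2806]
eef_rot: [-3.14, -0.0, 1.88]
force: [0.1, 0.5, -1.9]
grip_width: 0.0302
grip_force: 25.0
```

Call:
servo_tool([
  [0.9, 4, 3, 0, -10],
  [0.9, 8, 6, 0, -20],
  [0.9, 12.8, 8.6, 0, -23],
  [0.9, 12.8, 8.6, 0, -23],
  [0.9, 12.8, 8.6, -2, -23],
  [0.9, 12.8, 8.6, -2, -23],
  [0.9, 12.8, 8.6, -2, -23],
])

```text
time_s: 8.78
ee_pos: [0.5484, 0.1479, 0.2619]
eef_rot: [-3.141, 0.0, 1.479]
force: [-0.2, -0.5, -1.3]
grip_width: 0.0297
grip_force: 25.0
```

Run:
```python
from h import *
o=ctrl.get_obs(); p=o["ee_pos"]; print(p,np.degrees(o["eef_rot"]))
w=snap("wrist","w3.png")
```

```text
[0.54835406 0.14787546 0.26187331] [-1.79987518e+02  3.08605558e-03  8.47203489e+01]
```

View pics/w3.png

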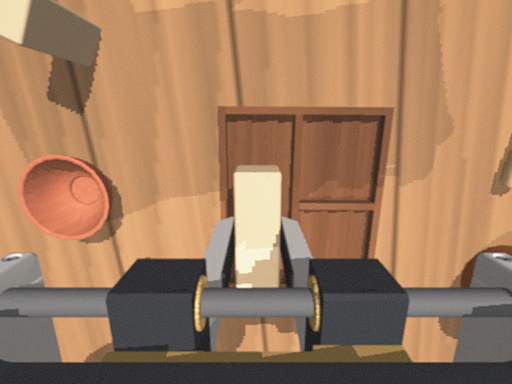

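Bar over long compartment: left wall's inner edge near u=228, divider near u=294, bar u 235–280.

Run:
```python
from h import *
w=snap("wrist"); g=cv2.cvtColor(w["image"],cv2.COLOR_RGB2GRAY).astype(int)
for v in (125,140,155): print(v,g[v,214:304].tolist())
L=cv2.cvtColor(w["image"],cv2.COLOR_RGB2LAB)
for v in (110,150): print([ (u,ray(w,u,v,.016).round(4)[:2].tolist()) for u in (220,228,294,301,388)])
print("bar",ray(w,235,175,.074),ray(w,280,175,.074), "tray far",ray(w,300,107,.016))
```

```text
125 [141, 141, 137, 125, 105, 99, 104, 105, 103, 101, 98, 84, 83, 99, 107, 108, 104, 98, 103, 102, 101, 102, 103, 106, 107, 110, 107, 112, 108, 106, 104, 103, 102, 100, 102, 98, 100, 101, 111, 111, 113, 114, 110, 108, 109, 101, 105, 107, 108, 109, 101, 112, 106, 109, 106, 104, 107, 108, 109, 105, 109, 113, 111, 106, 109, 112, 112, 107, 115, 109, 112, 113, 114, 117, 113, 113, 110, 98, 67, 60, 71, 98, 104, 106, 108, 102, 106, 106, 107, 111]
140 [138, 142, 145, 144, 134, 105, 105, 102, 108, 106, 104, 86, 79, 96, 105, 108, 105, 102, 101, 105, 103, 100, 106, 111, 109, 109, 111, 106, 107, 106, 105, 104, 102, 99, 100, 97, 99, 100, 101, 107, 112, 111, 116, 106, 106, 107, 105, 107, 106, 107, 107, 107, 105, 108, 111, 108, 103, 106, 113, 111, 108, 111, 109, 113, 108, 113, 111, 108, 112, 110, 115, 113, 120, 110, 114, 111, 93, 75, 53, 67, 93, 104, 106, 107, 108, 103, 105, 107, 118, 116]
155 [140, 138, 140, 143, 127, 108, 101, 107, 104, 109, 104, 93, 78, 88, 103, 107, 101, 101, 99, 101, 103, 106, 106, 108, 108, 107, 110, 107, 108, 102, 103, 106, 102, 99, 97, 103, 109, 113, 107, 108, 110, 111, 109, 104, 105, 103, 106, 111, 106, 105, 102, 106, 105, 106, 106, 105, 106, 108, 109, 108, 110, 108, 105, 109, 110, 112, 114, 114, 110, 112, 115, 114, 117, 114, 114, 100, 81, 62, 57, 81, 105, 105, 106, 105, 104, 103, 109, 114, 113, 116]
[(220, [0.526, 0.2332]), (228, [0.5323, 0.2326]), (294, [0.5844, 0.2278]), (301, [0.59, 0.2273]), (388, [0.6586, 0.221])]
[(220, [0.522, 0.2019]), (228, [0.5286, 0.2013]), (294, [0.5826, 0.1963]), (301, [0.5884, 0.1958]), (388, [0.6596, 0.1892])]
bar [0.53778236 0.19132532 0.074     ] [0.56581362 0.1887305  0.074     ] tray far [0.58929032 0.22966082 0.016     ]
```

Call:
servo_tool([
  [0.9, 0.2, 0, -1.5, 0],
  [0.9, 0.2, 0, -3, 0],
  [0.9, 0.2, 0, -4, 0],
  [0.9, 0.2, 0, -4.3, 0],
  [0.9, 0.2, 0, -4.3, 0],
  [0.45, 0.2, 0, -4.3, 0],
  [0.45, 0.2, 0, -4.3, 0],
  [0.45, 0.2, 0, -4.3, 0],
  [0.45, 0.2, 0, -4.3, 0],
])

```text
time_s: 10.0
ee_pos: [0.5506, 0.1481, 0.2187]
eef_rot: [3.141, -0.0, 1.479]
force: [-0.0, 0.6, -0.8]
grip_width: 0.0518
grip_force: 0.0
```

Call:
servo_tool([
  [0.45, 0, 0, 4, 0],
  [0.2, 0, 0, 8, 0],
  [0, -4, 5, 9, -8],
  [0, -9, 10, 9, -16],
  [0, -13.4, 15, 9, -24.6],
  [0, -13.4, 15, 9, -24.6],
  [0, -13.4, 15, 9, -24.6],
  [0, -13.4, 15, 9, -24.6],
])

```text
time_s: 11.0
ee_pos: [0.4174, 0.2973, 0.3086]
eef_rot: [3.141, -0.0, 1.049]
force: [0.1, -1.4, 0.1]
grip_width: 0.0938
grip_force: 0.0
```

Run:
```python
from h import *
o=ctrl.get_obs(); p=o["ee_pos"]; print(p,np.degrees(o["eef_rot"]))
w=snap("wrist","w4.png"); np.save("w4.npy",w,allow_pickle=True)
print(proj(w,(.418,.296,.07)), proj(w,p-[0,0,.199]))
t=snap("top","t4.png"); a=t["image"][140:300,95:255]
cv2.imwrite("pics/m4.png",np.hstack([cv2.resize(w["image"],(480,360)),cv2.resize(a,(320,360))])[...,::-1])
```

```text
[0.41744571 0.29728634 0.30862465] [ 1.79987630e+02 -2.71953454e-04  6.01209951e+01]
(np.float64(259.77879027578825), np.float64(212.4838826846933)) (np.float64(258.6928930267284), np.float64(230.14861931196145))
```

View pics/m4.png

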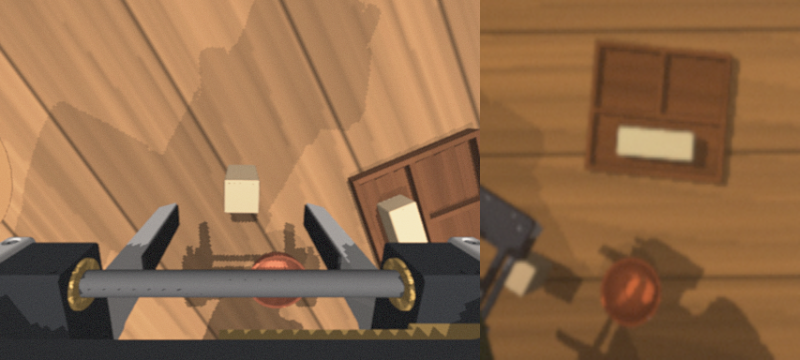

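Call:
servo_tool([
  [0, 0.1, 0.1, -4, 0],
  [0, 0.1, 0.1, -8.4, 0],
  [0, 0.1, 0.1, -8.4, 0],
  [0.9, 0.1, 0.1, -8.4, 0],
  [0.9, 0.1, 0.1, -8.4, 0],
  [0.9, 0.1, 0.1, -8.4, 0],
  [0.9, 0.1, 0.1, -8.4, 0],
  [0.9, 0.1, 0.1, -8.4, 0],
  [0.9, 0.1, 0.1, -8.4, 0],
  [0.9, 0.1, 0.1, -8.4, 0],
  [0.9, 0.1, 0.1, -8.4, 0],
  [0.9, 0.1, 0.1, -8.4, 0],
  [0.9, 0.1, 0.1, -8.4, 0],
  [0.9, 0.1, 0.1, -8.4, 0],
])

```text
time_s: 12.85
ee_pos: [0.4176, 0.2991, 0.2247]
eef_rot: [3.142, -0.0, 1.049]
force: [1.2, 0.0, 0.9]
grip_width: 0.032
grip_force: 25.0
```

Call:
servo_tool([
  [0.9, 0, 0, 3, 0],
  [0.9, 0, 0, 7, 0],
  [0.9, 5, -3, 7, 8],
  [0.9, 10, -6, 7, 16],
  [0.9, 15, -9, 7, 24.6],
  [0.9, 20.1, -11.5, 7, 24.6],
  [0.9, 20.1, -11.5, 5, 24.6],
  [0.9, 20.1, -11.5, 4, 24.6],
  [0.9, 20.1, -11.5, 4, 24.6],
])

```text
time_s: 13.98
ee_pos: [0.6177, 0.1848, 0.2637]
eef_rot: [-3.139, 0.001, 1.48]
force: [1.0, 0.3, -0.9]
grip_width: 0.0317
grip_force: 25.0
```

Run:
```python
from h import *
o=ctrl.get_obs(); p=o["ee_pos"]; print(p,np.degrees(o["eef_rot"]),o["grip_width"],o["force"])
w=snap("wrist","w5.png"); np.save("w5.npy",w,allow_pickle=True)
for y in (.17,.18,.19,.2): print(y,proj(w,(.618,y,.11)))
```

```text
[0.61767914 0.18483065 0.26366548] [-1.79869889e+02  3.98764525e-02  8.47849280e+01] 0.031659050013714114 [ 0.96064332  0.3192392  -0.91108282]
0.17 (np.float64(262.29999570227096), np.float64(287.5482726455124))
0.18 (np.float64(260.7295804582054), np.float64(271.6547954081062))
0.19 (np.float64(259.10371028440534), np.float64(255.2000833846979))
0.2 (np.float64(257.41939502699125), np.float64(238.15387455204274))
```

View pics/w5.png

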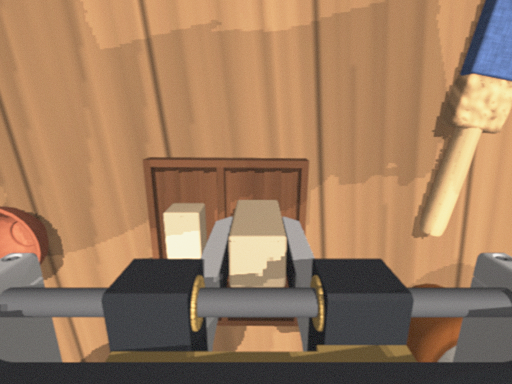

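Run:
```python
from h import *
w=np.load("w5.npy",allow_pickle=True).item()
print("far edge",ray(w,227,159,.016),ray(w,262.4,159,.016),"near-edge",ray(w,258,324,.016),"post far bottom edge",ray(w,257.5,200,.046))
```

```text
far edge [0.59515139 0.23055407 0.016     ] [0.62459445 0.22787495 0.016     ] near-edge [0.6061443  0.06469711 0.016     ] post far bottom edge [0.61813371 0.20168417 0.046     ]
```

Call:
servo_tool([
  [0.9, 0.4, 0, -1, 0],
  [0.9, 0.4, 0, -2, 0],
  [0.9, 0.4, 0, -2.8, 0],
  [0.9, 0.4, 0, -3.25, 0],
  [0.9, 0.4, 0, -3.25, 0],
  [0.45, 0.4, 0, -3.25, 0],
  [0.45, 0.4, 0, -3.25, 0],
  [0.45, 0.4, 0, -3.25, 0],
  [0.45, 0.4, 0, -3.25, 0],
])

```text
time_s: 15.15
ee_pos: [0.6226, 0.1841, 0.2323]
eef_rot: [3.141, -0.0, 1.479]
force: [0.2, -0.3, 1.3]
grip_width: 0.0517
grip_force: 0.0
```

Call:
servo_tool([
  [0.4, 0, 0, 5, 0],
  [0.2, 0, 0, 9, 0],
  [0, -3, -5, 9, 0],
  [0, -6, -11, 9, 0],
  [0, -9, -17, 9, 0],
  [0, -12, -23, 9, 0],
  [0, -15, -29, 9, 0],
  [0, -18, -35, 9, 0],
  [0, -21, -41, 9, 0],
  [0, -23.8, -47.4, 7, 0],
  [0, -23.8, -47.4, 7, 0],
  [0, -23.8, -47.4, 7, 0],
  [0, -23.8, -47.4, 7, 0],
])

```text
time_s: 16.77
ee_pos: [0.3847, -0.2895, 0.3023]
eef_rot: [3.141, 0.0, 1.479]
force: [1.0, 0.5, -0.4]
grip_width: 0.0941
grip_force: 0.0
```

Run:
```python
from h import *
o=ctrl.get_obs(); p=o["ee_pos"]; print(p,np.degrees(o["eef_rot"]))
w=snap("wrist","w6.png"); np.save("w6.npy",w,allow_pickle=True)
print(proj(w,(.386,-.2915,.05)),proj(w,(.4225,-.182,.07)))
```

```text
[ 0.38473159 -0.2895416   0.30232927] [1.79987127e+02 1.22025289e-03 8.47167540e+01]
(np.float64(259.65015417919386), np.float64(208.91559267945468)) (np.float64(296.9083281757875), np.float64(69.0463624890062))
```

View pics/w6.png

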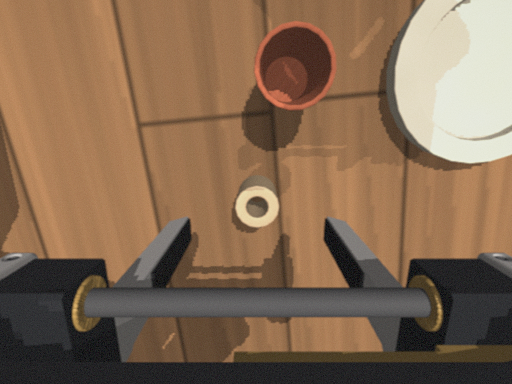

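Call:
servo_tool([
  [0, 0, 0, -4, 0],
  [0, 0, 0, -8.5, 0],
  [0, 0, 0, -8.5, 0],
  [0.9, 0, 0, -8.5, 0],
  [0.9, 0, 0, -8.5, 0],
  [0.9, 0, 0, -8.5, 0],
  [0.9, 0, 0, -8.5, 0],
  [0.9, 0, 0, -8.5, 0],
  [0.9, 0, 0, -8.5, 0],
  [0.9, 0, 0, -8.5, 0],
  [0.9, 0, 0, -8.5, 0],
  [0.9, 0, 0, -8.5, 0],
  [0.9, 0, 0, -8.5, 0],
], squeeze=20)

```text
time_s: 18.45
ee_pos: [0.3846, -0.2899, 0.2172]
eef_rot: [3.142, 0.0, 1.479]
force: [-0.5, 0.8, 3.2]
grip_width: 0.0401
grip_force: 20.0
```

Call:
servo_tool([
  [0.9, 0, 0, 5, 0],
  [0.9, 0, 0, 10, 0],
  [0.9, 3, 5, 10, 0],
  [0.9, 6, 10, 10, 0],
  [0.9, 9, 15, 10, 0],
  [0.9, 12, 20, 10, 0],
  [0.9, 15, 26, 10, 0],
  [0.9, 18, 32, 10, 0],
  [0.9, 22.9, 39.4, 10, 0],
  [0.9, 22.9, 39.4, 7, 0],
  [0.9, 22.9, 39.4, 4, 0],
  [0.9, 22.9, 39.4, 4, 0],
  [0.9, 22.9, 39.4, 4, 0],
])

```text
time_s: 20.08
ee_pos: [0.6137, 0.1038, 0.2583]
eef_rot: [3.14, -0.0, 1.478]
force: [0.3, -0.7, -0.0]
grip_width: 0.0402
grip_force: 20.0
```

Run:
```python
from h import *
o=ctrl.get_obs(); p=o["ee_pos"]; print(p,np.degrees(o["eef_rot"]),o["grip_width"],o["force"])
w=snap("wrist","w7.png"); np.save("w7.npy",w,allow_pickle=True)
print(proj(w,(.6137,.104,.006)))
```

```text
[0.6137491  0.1037644  0.25834759] [ 1.79934640e+02 -1.40571680e-02  8.46934481e+01] 0.04017162666861814 [ 0.25750343 -0.71005546 -0.01461762]
(np.float64(257.7029157210174), np.float64(206.7867088127412))
```

View pics/w7.png

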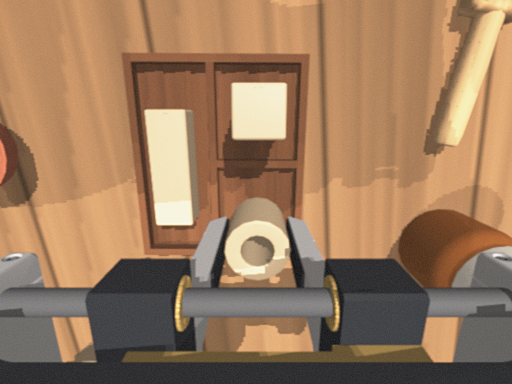

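Tray view: bar and post seated; tube held centrally over compartment (u 217–296, v 167–247).

Call:
servo_tool([
  [0.9, 0, 0, -1.2, 0],
  [0.9, 0, 0, -2.4, 0],
  [0.9, 0, 0, -3.1, 0],
  [0.9, 0, 0, -3.45, 0],
  [0.9, 0, 0, -3.45, 0],
  [0.4, 0, 0, -3.45, 0],
  [0.4, 0, 0, -3.45, 0],
  [0.4, 0, 0, -3.45, 0],
  [0.4, 0, 0, -3.45, 0],
])

```text
time_s: 21.25
ee_pos: [0.6136, 0.1041, 0.2226]
eef_rot: [-3.142, 0.0, 1.479]
force: [0.3, -0.9, 0.2]
grip_width: 0.0563
grip_force: 0.0
```

Call:
servo_tool([
  [0.4, 0, 0, 5, 0],
  [0.2, 0, 0, 8, 0],
  [0, -5, -5, 8, 0],
  [0, -10, -10, 7, 0],
  [0, -14, -14, 6, 0],
  [0, -18, -16.7, 4, 0],
  [0, -18, -16.7, 4, 0],
  [0, -18, -16.7, 4, 0],
  [0, -18, -16.7, 4, 0],
  [0, -18, -16.7, 4, 0],
])

```text
time_s: 22.5
ee_pos: [0.4341, -0.0624, 0.2628]
eef_rot: [3.141, 0.0, 1.48]
force: [-0.6, -0.5, 0.3]
grip_width: 0.0938
grip_force: 0.0
```

Run:
```python
from h import *
o=ctrl.get_obs(); p=o["ee_pos"]; print(p,np.degrees(o["eef_rot"]))
w=snap("wrist","w8.png"); np.save("w8.npy",w,allow_pickle=True)
u,v=map(round,proj(w,(.435,-.0645,.026))); print(u,v)
cn=blob(w,u,v-8,60,thr=32); print(cv2.boundingRect(cn)); print(wrect(w,cn,.026))
im=w["image"].copy(); cv2.drawContours(im,[cn],-1,(0,255,0),1); cv2.imwrite("pics/w8b.png",im[...,::-1])
```

```text
[ 0.43412291 -0.06239383  0.26281699] [1.79971450e+02 2.95938206e-03 8.47889594e+01]
259 215
(221, 176, 75, 71)
(((434.16595458984375, -61.91828155517578), (61.90504455566406, 62.25962829589844), 84.78068542480469), array([434.21182251, -61.80760956]), 31.493022918701172)
```

View pics/w8b.png

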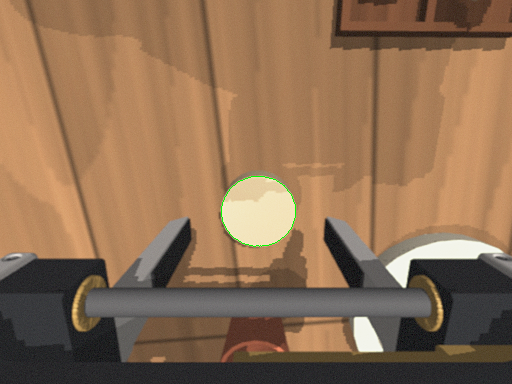

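Disc cleanly outlined at (258,211), within 1 mm of the tool axis.

Call:
servo_tool([
  [0, 0, 0, -3, 0],
  [0, 0, 0, -5.6, 0],
  [0, 0, 0, -5.6, 0],
  [0.8, 0, 0, -5.6, 0],
  [0.8, 0, 0, -5.6, 0],
  [0.8, 0, 0, -5.6, 0],
  [0.8, 0, 0, -5.6, 0],
  [0.8, 0, 0, -5.6, 0],
  [0.8, 0, 0, -5.6, 0],
  [0.8, 0, 0, -5.6, 0],
], squeeze=25)

```text
time_s: 23.8
ee_pos: [0.4337, -0.0629, 0.2072]
eef_rot: [3.141, 0.0, 1.479]
force: [-1.0, 0.4, 7.0]
grip_width: 0.0633
grip_force: 25.0
```

Call:
servo_tool([
  [0.8, 0, 0, 4, 0],
  [0.8, 0, 0, 8, 0],
  [0.8, 5, -3, 8, 0],
  [0.8, 10, -7, 8, 0],
  [0.8, 16.6, -12.7, 8, 0],
  [0.8, 16.6, -12.7, 8, 0],
  [0.8, 16.6, -12.7, 8, 0],
  [0.8, 16.6, -12.7, 8, 0],
])

```text
time_s: 24.8
ee_pos: [0.5991, -0.1894, 0.2862]
eef_rot: [-3.14, -0.0, 1.479]
force: [-1.2, 0.6, -1.3]
grip_width: 0.0637
grip_force: 25.0
```

Run:
```python
from h import *
o=ctrl.get_obs(); p=o["ee_pos"]; print(p,np.degrees(o["eef_rot"]),o["grip_width"])
w=snap("wrist","w9.png"); np.save("w9.npy",w,allow_pickle=True)
print(proj(w,(.5999,-.1897,.012)))
# white mould pixels, outer rim extents at rim height
L=cv2.cvtColor(w["image"],cv2.COLOR_RGB2HSV); m=((L[...,1]<50)&(L[...,2]>150)).astype(np.uint8)
cn=max(cv2.findContours(m,0,1)[0],key=cv2.contourArea); print(cv2.boundingRect(cn))
q=cn[:,0]; q=q[q[:,1]<250]; P=np.array([ray(w,*a,.022)[:2] for a in q]); np.save("q.npy",P)
from scipy.optimize import least_squares
r=least_squares(lambda s:np.hypot(P[:,0]-s[0],P[:,1]-s[1])-.085,[.6,-.19],loss="soft_l1",f_scale=.002); print(r.x,np.abs(r.fun).mean(),len(P))
```

```text
[ 0.59905712 -0.18941916  0.28621475] [-1.79930268e+02 -2.23152592e-02  8.47334300e+01] 0.0637341065280817
(np.float64(259.2572902866108), np.float64(200.20090146907913))
(170, 109, 180, 133)
[ 0.59016662 -0.21106434] 0.015436533598616266 819
```

View pics/w9.png

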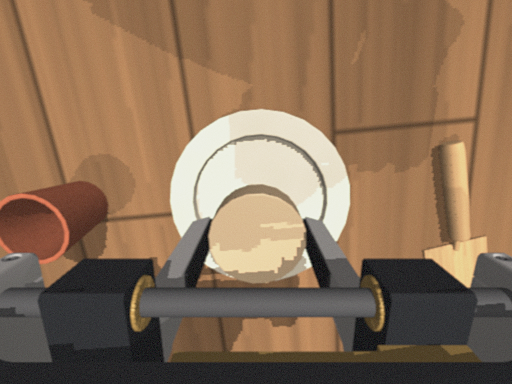

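Mould outer rim spans u 170–350, top v≈109; disc held in centre. Fit the outer arc only.

```bash
cat >> h.py <<'E'
from scipy.optimize import least_squares
def mould(w,v1=200):
    L=cv2.cvtColor(w["image"],cv2.COLOR_RGB2HSV); m=((L[...,1]<50)&(L[...,2]>150)).astype(np.uint8)
    n,lab,st,_=cv2.connectedComponentsWithStats(m); m=lab==1+st[1:,4].argmax()
    P=[]
    for v in range(v1):
        u=np.flatnonzero(m[v])
        if len(u)>20: P+=[ray(w,u[0]-.5,v,.022)[:2],ray(w,u[-1]+.5,v,.022)[:2]]
    P=np.array(P); r=least_squares(lambda s:np.hypot(P[:,0]-s[0],P[:,1]-s[1])-s[2],[.6,-.19,.085],loss="soft_l1",f_scale=.002)
    return r.x,np.abs(r.fun).mean()
E
python3 - <<'E'
from h import *
w=np.load("w9.npy",allow_pickle=True).item(); print(mould(w),mould(w,190))
E
```

```text
(array([ 0.60010894, -0.18910819,  0.08366194]), np.float64(0.00024300102277677814)) (array([ 0.60007375, -0.18907721,  0.08364397]), np.float64(0.00023117039750188798))
```

Call:
servo_tool([
  [0.8, 0.1, 0, -2, 0],
  [0.8, 0.1, 0, -4, 0],
  [0.8, 0.1, 0, -5.5, 0],
  [0.8, 0.1, 0, -6.3, 0],
  [0.8, 0.1, 0, -6.6, 0],
  [0.8, 0.1, 0, -6.6, 0],
  [0.18, 0.1, 0, -6.6, 0],
  [0.18, 0.1, 0, -6.6, 0],
  [0.18, 0.1, 0, -6.6, 0],
  [0.18, 0.1, 0, -6.6, 0],
])

```text
time_s: 26.1
ee_pos: [0.6006, -0.1899, 0.2208]
eef_rot: [3.141, 0.0, 1.479]
force: [0.8, 0.1, 0.5]
grip_width: 0.0772
grip_force: 0.0
```

Call:
servo_tool([
  [0.18, 0, 0, 4, 0],
  [0.1, 0, 0, 8.5, 0],
  [0, -6, 0.3, 9, 0],
  [0, -12, 0.6, 9, 0],
  [0, -17.9, 0.9, 9, 0],
  [0, -17.9, 0.9, 9, 0],
  [0, -17.9, 0.9, 9, 0],
  [0, -17.9, 0.9, 9, 0],
])

```text
time_s: 27.1
ee_pos: [0.4225, -0.181, 0.3107]
eef_rot: [3.141, 0.0, 1.479]
force: [0.1, -0.3, -0.6]
grip_width: 0.094
grip_force: 0.0
```

Run:
```python
from h import *
o=ctrl.get_obs(); p=o["ee_pos"]; print(p,np.degrees(o["eef_rot"]))
w=snap("wrist","w10.png"); np.save("w10.npy",w,allow_pickle=True)
u,v=map(round,proj(w,(.4228,-.1823,.07))); print(u,v)
L=cv2.cvtColor(w["image"],cv2.COLOR_RGB2LAB); m=np.zeros(L.shape[:2],np.uint8); m[v-70:v+70,u-60:u+60]=L[v-70:v+70,u-60:u+60,1]>152
cn=max(cv2.findContours(m,0,1)[0],key=cv2.contourArea); print(cv2.boundingRect(cn),wrect(w,cn,.07))
t=snap("top"); b=t["image"][140:240,270:380]
im=w["image"].copy(); cv2.drawContours(im,[cn],-1,(0,255,0),1); cv2.imwrite("pics/w10b.png",np.hstack([cv2.resize(im,(480,360)),cv2.resize(b,(320,291+69))])[...,::-1])
D=blob(t,323,182,20,thr=14); print("disc top",wrect(t,D,.038))
```

```text
[ 0.42250061 -0.18101512  0.31074051] [1.79969445e+02 1.27614343e-02 8.47502329e+01]
258 213
(223, 176, 68, 66) (((421.3481750488281, -179.44424438476562), (58.228126525878906, 57.33668899536133), 84.7367935180664), array([ 421.3815918 , -179.56741333]), 29.40103530883789)
disc top (((601.8850708007812, -191.30491638183594), (60.337867736816406, 60.01239013671875), 62.66451644897461), array([ 603.04315186, -192.3618927 ]), 32.00565719604492)
```

View pics/w10b.png

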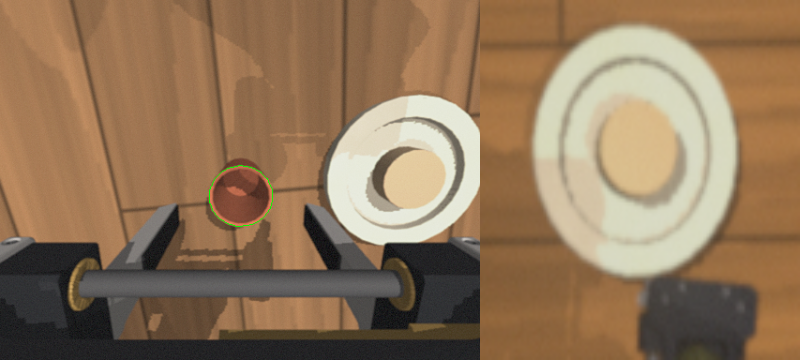

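Disc sits centred in the mould; tumbler rim circle found at full-frame (257,209), 1–1.5 mm from the tool axis.

Call:
servo_tool([
  [0, -0.1, 0.15, -4, 0],
  [0, -0.1, 0.15, -8.5, 0],
  [0, -0.1, 0.15, -8.5, 0],
  [0.8, -0.1, 0.15, -8.5, 0],
  [0.8, -0.1, 0.15, -8.5, 0],
  [0.8, -0.1, 0.15, -8.5, 0],
  [0.8, -0.1, 0.15, -8.5, 0],
  [0.8, -0.1, 0.15, -8.5, 0],
  [0.8, -0.1, 0.15, -8.5, 0],
  [0.8, -0.1, 0.15, -8.5, 0],
  [0.8, -0.1, 0.15, -8.5, 0],
], squeeze=15)

```text
time_s: 28.58
ee_pos: [0.4208, -0.1795, 0.2262]
eef_rot: [3.14, 0.001, 1.479]
force: [0.9, 0.4, 6.6]
grip_width: 0.0593
grip_force: 15.0
```

Call:
servo_tool([
  [0.8, 0, 0, 0.5, 0],
  [0.8, 0, 0, 1.5, 0],
  [0.8, 0, 0, 1.5, 0],
  [0.8, 0, 0, 1.5, 0],
])

```text
time_s: 29.08
ee_pos: [0.4205, -0.1793, 0.2406]
eef_rot: [-3.142, 0.0, 1.479]
force: [0.2, 0.5, -1.8]
grip_width: 0.0593
grip_force: 15.0
```

Call:
servo_tool([
  [0.8, 0, 0, 2, 0],
  [0.8, 0, 0, 5, 0],
  [0.8, 2, 0, 7, 0],
  [0.8, 5, -0.2, 7, 0],
  [0.8, 9, -0.4, 7, 0],
  [0.8, 13, -0.7, 7, 0],
  [0.8, 16, -0.9, 7, 0],
  [0.8, 17.9, -0.9, 7, 0],
  [0.8, 17.9, -0.9, 7, 0],
  [0.8, 17.9, -0.9, 7, 0],
  [0.8, 17.9, -0.9, 4.2, 0],
  [0.8, 17.9, -0.9, 4.2, 0],
  [0.8, 17.9, -0.9, 4.2, 0],
])

```text
time_s: 30.7
ee_pos: [0.5994, -0.1885, 0.2837]
eef_rot: [3.141, 0.0, 1.479]
force: [-0.4, 0.5, -0.9]
grip_width: 0.0594
grip_force: 15.0
```

Run:
```python
from h import *
o=ctrl.get_obs(); p=o["ee_pos"]; print(p,np.degrees(o["eef_rot"]),o["grip_width"],o["force"])
w=snap("wrist","w11.png"); print(mould(w,180))
s=snap("scene"); b=s["image"][120:270,110:260]
cv2.imwrite("pics/w11b.png",np.hstack([cv2.resize(w["image"],(440,360)),cv2.resize(b,(360,360))])[...,::-1])
```

```text
[ 0.59940661 -0.18852039  0.28369855] [1.79954681e+02 1.26775152e-02 8.47135979e+01] 0.059404639721461316 [-0.37426494  0.4897652  -0.91973806]
(array([ 0.60008337, -0.18876204,  0.0834312 ]), np.float64(0.0002060736783354543))
```

View pics/w11b.png

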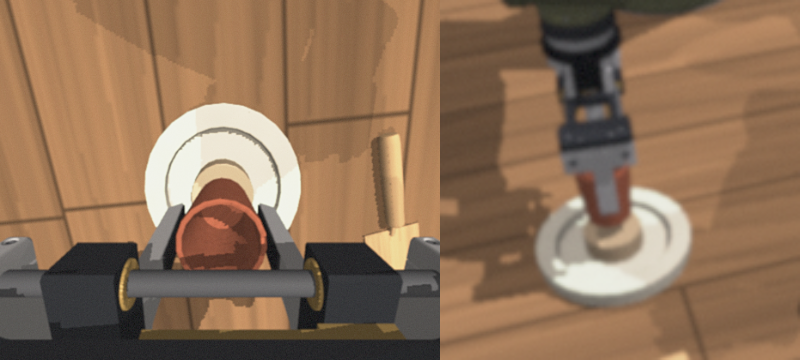

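Tumbler upright above the disc, centred. Lower gently.

Call:
servo_tool([
  [0.8, 0.1, -0.1, -0.5, 0],
  [0.8, 0.1, -0.1, -1, 0],
  [0.8, 0.1, -0.1, -1.5, 0],
  [0.8, 0.1, -0.1, -1.7, 0],
  [0.8, 0.1, -0.1, -1.8, 0],
  [0.8, 0.1, -0.1, -1.8, 0],
])

```text
time_s: 31.55
ee_pos: [0.6006, -0.1894, 0.2647]
eef_rot: [3.142, 0.0, 1.479]
force: [0.9, -1.1, -1.4]
grip_width: 0.0591
grip_force: 15.0
```

Call:
servo_tool([
  [0.8, 0, 0, -0.1, 0],
  [0.8, 0, 0, -0.1, 0],
  [0.8, 0, 0, -0.1, 0],
])

```text
time_s: 31.92
ee_pos: [0.6006, -0.1894, 0.2642]
eef_rot: [3.141, 0.0, 1.479]
force: [-0.4, 0.5, 6.4]
grip_width: 0.0591
grip_force: 15.0
```

Contact (force +6 N). Release, let it settle, rise, and check.

Call:
servo_tool([
  [0.3, 0, 0, 0, 0],
  [0.2, 0, 0, 0, 0],
  [0.15, 0, 0, 0, 0],
  [0.1, 0, 0, 0, 0],
  [0.1, 0, 0, 0, 0],
  [0.05, 0, 0, 2, 0],
  [0.05, 0, 0, 5, 0],
  [0, 0, 0, 9, 0],
  [0, 0, 0, 9, 0],
  [0, -10, 0, 9, 0],
  [0, -20, 2, 9, 0],
  [0, -24, 4, 9, 0],
  [0, -24, 4, 9, 0],
  [0, -24, 4, 9, 0],
])

```text
time_s: 33.67
ee_pos: [0.358, -0.1485, 0.354]
eef_rot: [3.141, 0.0, 1.478]
force: [0.5, -0.3, 0.8]
grip_width: 0.094
grip_force: 0.0
```

Run:
```python
from h import *
t=snap("top"); s=snap("scene"); b=s["image"][110:250,110:290]; a=t["image"][90:300,95:385]
L=cv2.cvtColor(t["image"],cv2.COLOR_RGB2LAB); u,v=map(int,proj(t,(.602,-.191,.108))); m=np.zeros(L.shape[:2],np.uint8); m[v-25:v+25,u-25:u+25]=L[v-25:v+25,u-25:u+25,1]>145
cn=max(cv2.findContours(m,0,1)[0],key=cv2.contourArea); print(wrect(t,cn,.108))
cv2.imwrite("pics/fin.png",np.hstack([cv2.resize(a,(414,300)),cv2.resize(b,(386,300))])[...,::-1])
```

```text
(((601.1520385742188, -190.9385223388672), (57.51427459716797, 55.34926986694336), 89.49622344970703), array([ 601.13983154, -190.83068848]), 29.690624237060547)
```

View pics/fin.png

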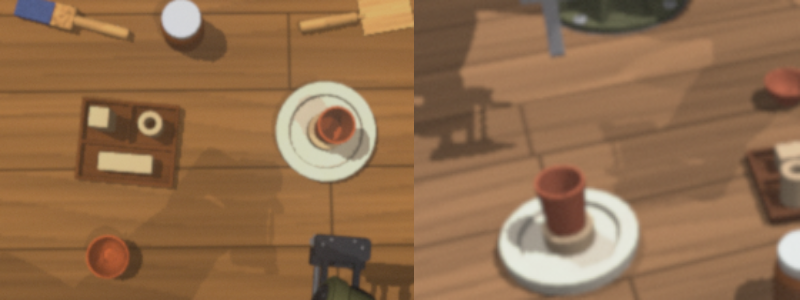

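Everything is in place: the tumbler rim is within 1 mm of the mould centre, the tray is filled, and the bowl and jar have not moved.

```bash
python3 -c "
from station import ctrl
print(ctrl.hand_in())"
```

```text
the job is handed in; nothing more can be done
None
```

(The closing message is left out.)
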